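Fetch the round-handled seal from the sliding-door stamp case

ROBOT

A 7-joint arm with a two-finger parallel gripper is mounted at the origin on the work surface. World frame = base frame: x ahead of the robot, y to its left, z up, the work surface at z = 0. Lengths are in m, angles in rad, forces in N, time in s.
With the tool pointing down it reaches from about 0.4 to 0.875 m from the base axis. Payload 19.3 kg.
Tool frame: the origin (TCP) lies at the very end of the fingers, on their centre line; the grasp point (between the pads) lies 19 mm behind it (bot.pinch_z is the distance from the TCP to the grasp point, in m); y points along the fingers, x is the direction in which the jaws open and shut, and the axes are right-handed (so a half turn about y gives the same grasp; the last joint's range is limited). The gripper opens to 85 mm and grips with 20 to 120 N. Pads are 22 mm wide; open, the fingers measure 114 mm over their backs; the gripper's body (76 mm by 85 mm) begins 54 mm behind the grasp point. The pads swing forward as they close: fully open they stand 13 mm farther back than shut.
Start: joints at [1.096, 0.521, -0.036, 1.599, 0.021, 1.021, -0.113], TCP at [0.246, -0.574, 0.231] pointing down, gripper open.
Joint ranges: [-2.91, 2.91], [-0.3, 2.13], [-1.5, 1.42], [0.17, 2.43], [-1.26, 4.41], [0.16, 1.93], [-2.52, 2.52]. Speed limits (rad/s): [1.89, 1.89, 2.39, 2.39, 3.01, 3.01, 3.01].

INTERFACE

Orientations are given as [roll, pitch, yaw] about the fixed x, y, z axes, in that order (R = Rz(yaw) Ry(pitch) Rx(roll)).
In Python, from workcell import bot gives the robot as it stands. The module is installed in compiled form; this text tells all that it offers.
- The arm moves only by the tool arm_command, never from a script. Its argument "moves" is a list of rows, each an object of numbers: "rx", "ry", "rz": the turn, a rotation vector about the tool's x, y, z in rad; "x", "y", "z": the shift along the tool's x, y, z in cm; "gripper": the opening, from -1 (shut) to 1 (fully open). In form: [{"rx": .., "ry": .., "rz": .., "x": .., "y": .., "z": .., "gripper": ..}, ...]. A call has 1 to 5 rows; each row is the pose to reach, as a shift and turn from the pose commanded when the call began, along the tool's axes at that moment; what a row does not reach only later rows make up. A row lasts 1/12 s, in which the tool goes at most 41.7 mm and 7.16 degrees, less where a joint would pass 70% of its speed; a pose out of reach is approached as far as the arm can. A call with a gripper value outside its range is refused whole. The fingers move at their own pace and stop on an object; "squeeze" is the grip in N (left out, the last holds). Time passes only in rows, so rows that repeat a pose let the fingers close. It gives the time, the measured TCP pose, the force and the opening at its end, in the units of the state.
- bot.observe(): the state, without advancing time (a new reading comes with each control period).
- bot.grab_frame(name): name is "scene" or "side" or "wrist"; returns (picture, depth): 420x560x3 uint8, red, green, blue; 420x560 float32, m along the optical axis (not along the pixel's ray), 0 where there is no reading.
- bot.camera_model(name): a dict with "vfov" (degrees; the focal length in pixels is half the picture's height over the tangent of half this angle, whatever the lens; pixels are square), "cx", "cy" (the principal point, pixels), "extrinsics" (4x4, takes a point from camera to world coordinates); the wrist camera has in their place "mount" (4x4, takes a point from camera to tool coordinates, whose origin is the TCP and whose axes are the tool frame's). Camera axes: x right, y down, z forward; pixel columns grow to the right and rows downward; lengths in m; the calibration is good to about 2 mm. The wrist camera is an equidistant fisheye: a pixel r from the principal point sees the ray r / f radians off the axis. A picture is of the moment at which its call begins: read the wrist's pose just before it. camera_model takes no time and is no camera call.
- bot.job_done(): hands the job in, once; it reports no verdict.
Trained networks look in the newest picture that a camera, given by its name, has taken for a name from the list of things; names that differ only in an ending like _2 or _b are one class to them, and where a whole thing is asked for, a point or a joint stands for the part that bears it (a point fixed in the world has none). Each returns a list of dicts, best first, with "p" (0 to 1); they miss things now and then, are a little off and sometimes report something else, mostly with a low value. They report only what shows in the picture. A call takes as long as a camera call.
- bot.spot_in(name, camera): "box" ([left, top, right, bottom] in pixels, round what is visible of it).
- bot.masks_of(name, camera): "mask" (420x560 bool, what is visible of it) and "box" ([left, top, right, bottom] in pixels, round what is visible of it).
The state is a dict: "clock": time; "qpos": joint angles; "qd": joint speeds; "joint_efforts": joint torques, N m; "position": TCP position; "tool_rot": TCP orientation; "force": force on the tool from outside, world axes, zero at the start; "moment": the same for the moment, N m; "grip_width": finger opening in m.
Only numpy, scipy, OpenCV 4.12 (cv2) and the standard library are available. Lean on these libraries where they do the work, as an engineer would, in place of code of your own. Each camera call takes 0.05 s, during which the arm holds its last target.

TASK

Slide the inner door of the sloping stamp case all the way back behind the outer one, leaving the outer door over its own half. Draw the hand stamp with the round handle straight out of its well and set it down gently, standing upright, in the middle of the open ink pad. Leave the other stamp in its well and do not disturb the other things on the desk.

Things in the scene. Friction and masses are not known exactly. Their poses are not given: they have to be found in the camera images.
- case: Wooden stamp case, fixed, 490 mm wide (y); its open top slopes up 30 deg away from the robot. Origin at desk level, mid-width; x to its back, y to its left, z up. Slope axes: u up the slope = (0.866,0,0.5), v = y, n out of the slope = (-0.5,0,0.866); slope point (u,v,n) mm lies at x = -75+0.866u-0.5n, z = 12+0.5u+0.866n. Box: u 0-280, v -245 to 245, rim n = 178, walls 12-16 mm.
- block: Wooden block inside the left half of the case, 200 mm (x) by 226 (y) by 68 (z), fixed. Origin: centre of its underside (u 150, v 113.5, n 10 mm); leans with the slope: x = u, y = v (case left), z = n. Two square wells 43 mm wide, 68 deep, bored through along its z, centred at x = 0, y = -18.5 and y = +64.5 mm; the stamps stand on the box floor at its z = 0.
- inner_door (a joint): Inner (lower) bypass door, over the left half: 12 mm board, 245 mm wide, 252 along u, n 146-158; left edge at v = 233 when shut. In m: 0 shut, grows sliding right (-y) under the outer door; stop 0.190. Stays where left; needs about 3 N. Fingers in its cup meet the outer door's edge at about 0.14; from there push its left edge, with fingertips inside the opening.
- outer_door (a joint): Outer (upper) bypass door, 12 mm board over the right half, n 162-174 mm; left edge at v = 12 mm when shut. In m: 0 shut at its right-hand stop, grows as it slides left (+y). Stays where left; needs about 4 N.
- inner_cup (a point): Mouth centre of the flush brass cup, the inner door's only pull, on the door's upper face (u 140, n 158 mm); axes as the block. Cup 60 mm (y) by 44 mm (x), 22 deep, its near side 12 mm from the door's left edge. Moves with the door.
- inner_edge (a point): Middle of the inner door's left edge, upper face (u 140, n 158 mm); axes as the block; the edge runs 126 mm each way along x. Moves with the door.
- outer_edge (a point): Middle of the outer door's left edge, upper face (u 140, n 174 mm); axes as the block. Moves with the door.
- seal: The stamp to fetch: steel body 40 x 40 x 74 mm with rubber sole and a plain ROUND wooden handle 30 mm across, from 75 to 116 mm above the sole (116 mm tall, 0.2-0.35 kg). Origin: centre of the sole, z up its length. Starts in either well, leaning with the block (x = u, z = n); its handle stands out of the block, top at n = 126.
- seal_handle (a point): On the axis of the seal's round handle, 100 mm above the sole, 16 mm below the top.
- datestamp: The other stamp, in the other well: same height and steel body, but a FLAT wooden handle 40 mm wide (its y) and 14 mm thick (its x). Origin: centre of the sole. To be left in its well.
- pad_felt (a point): Middle of the open ink pad's felt, on its upper face 14 mm above the desk; z up. Felt 100 mm (x) by 150 mm (y), tin rim 2 mm higher; the tin lid lies folded open flat on its +x side, 110 mm long, under 10 mm high. Fixed.
- mug: White mug, 82 mm across, 95 mm tall, handle to its +y. Origin: centre of underside. Bystander.
- pen_cup: Dark steel pen cup 76 mm across with pens up to 160 mm high. Origin: centre of underside. Bystander.
- stapler: Black stapler 150 mm long (x), 60 mm high. Origin: centre of underside. Bystander.
- paperweight: Green glass dome paperweight, 80 mm across, 51 mm high. Origin: centre of underside. Bystander.
- tape_dispenser: Black tape dispenser 150 mm long, 92 mm high. Origin: centre of underside. Bystander.

How it is judged:
By the outcome, as a careful person would: the job done as asked, in the order asked, and still so for the second after the job is handed in, with the robot touching nothing.
It also fails if it takes over 58 s, if anything falls off the work surface, if the arm or the gripper's body presses on something with over 40 N, if the wrist force passes 120 N, or if a joint passes its speed limit or range.

## Working session

There is one attempt and no reset: what is moved stays moved. The work goes in short steps, Python scripts to look and compute and a tool call to move; the robot and the scene stay as the last step left them, time stands still between calls to the robot, and variables do not carry over. Pictures are saved under pics/ and viewed, and the job is handed in when it is done.

Besides the shell and the picture viewer there is one more tool, called after "Request:" in YAML: its name, and indented under it one key for each argument. arm_command: Moves the arm, as the interface text tells. Its arguments: {"type":"object","properties":{"moves":{"type":"array"},"squeeze":{"type":"number"}},"required":["moves"]}

```bash
mkdir -p pics
python3 - <<'E'
from workcell import bot
import cv2,numpy as np
print(bot.observe())
for n in("scene","side","wrist"):
    im,d=bot.grab_frame(n); cv2.imwrite(f"pics/{n}0.png",im[:,:,::-1]); np.save(f"{n}_d.npy",d)
    print(n,bot.camera_model(n))
E
```

```text
{'clock': 0.0, 'qpos': array([ 1.09580302,  0.52202682, -0.03632126,  1.59994748,  0.02119878,
        1.02109212, -0.11280358]), 'qd': array([ 0.00016901, -0.00120461,  0.00066526,  0.00101188, -0.00090778,
        0.00064818,  0.00072787]), 'joint_efforts': array([-7.76868674e-04, -9.27117920e+01,  1.97945796e+00, -3.69941032e+01,
        1.78076571e-02,  8.11851409e-03, -1.24710973e-04]), 'position': array([ 0.24598798, -0.57422315,  0.23073949]), 'tool_rot': array([-1.57087423e+00,  1.08606510e-03, -1.16602368e+00]), 'force': array([-0.0248791 , -1.00550184,  0.36655738]), 'moment': array([ 0.00028362, -0.00045757, -0.0219123 ]), 'grip_width': 0.0856197114393968}
scene {'vfov': 55.412891661539426, 'cx': 289.39094947835974, 'cy': 210.20496789842127, 'extrinsics': array([[-0.96135273,  0.26154402, -0.085998  ,  0.66686833],
       [ 0.27529361,  0.90886508, -0.31333319,  0.38586993],
       [-0.00378984, -0.32489842, -0.94574133,  1.3624154 ],
       [ 0.        ,  0.        ,  0.        ,  1.        ]])}
side {'vfov': 51.963020563910085, 'cx': 281.9080442133, 'cy': 208.75002505686865, 'extrinsics': array([[-0.20746899, -0.93210195,  0.29688814,  0.07820833],
       [-0.97823403,  0.19887532, -0.05921808,  0.0550577 ],
       [-0.00384643, -0.302712  , -0.95307432,  1.6925559 ],
       [ 0.        ,  0.        ,  0.        ,  1.        ]])}
wrist {'vfov': 65.70646984690485, 'cx': 277.0784051057042, 'cy': 210.01119035512414, 'mount': array([[ 9.99999285e-01,  7.98273702e-04, -8.90854918e-04,
         5.54217816e-04],
       [ 1.08772497e-03, -2.96961932e-01,  9.54888699e-01,
        -1.42503084e-01],
       [ 4.97712539e-04, -9.54888985e-01, -2.96962587e-01,
         7.51996244e-02],
       [ 0.00000000e+00,  0.00000000e+00,  0.00000000e+00,
         1.00000000e+00]])}
```

View images.

View pics/scene0.png

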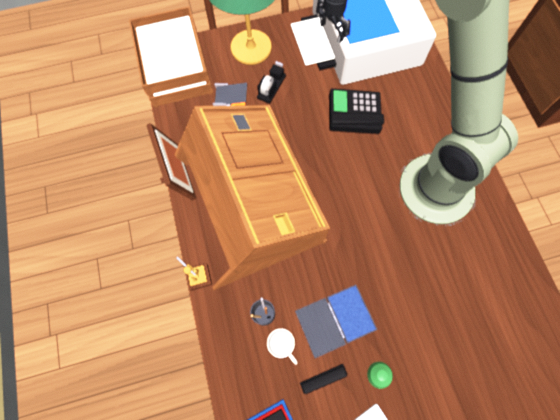

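View pics/side0.png

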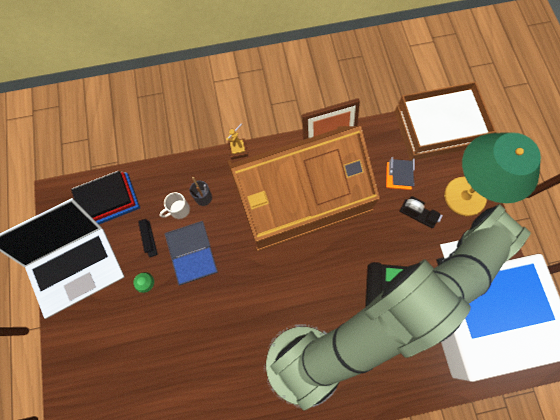

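View pics/wrist0.png

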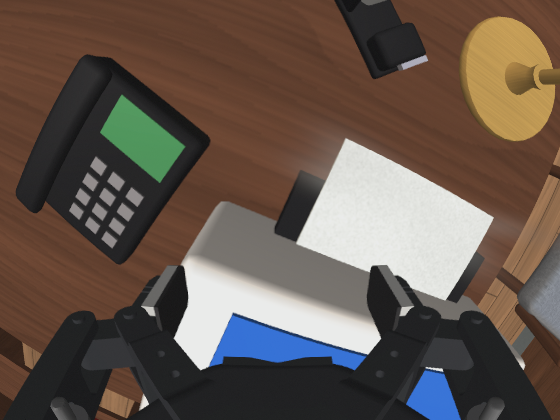

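```bash
cat > h.py <<'E'
import numpy as np,cv2
from workcell import bot
from scipy.spatial.transform import Rotation as R
def K(n):
    m=bot.camera_model(n); f=210/np.tan(np.radians(m['vfov'])/2); return f,m['cx'],m['cy']
def ext(n,st=None):
    m=bot.camera_model(n)
    if n!='wrist': return m['extrinsics']
    T=np.eye(4);T[:3,:3]=Rtool(st);T[:3,3]=st['position'];return T@m['mount']
def Rtool(st): return R.from_euler('xyz',st['tool_rot']).as_matrix()
def cloud(n,d,st=None):
    f,cx,cy=K(n); v,u=np.mgrid[0:d.shape[0],0:d.shape[1]].astype(float)
    a=(u-cx)/f;b=(v-cy)/f
    if n=='wrist':
        r=np.hypot(a,b)+1e-9; s=np.tan(np.minimum(r,1.5))/r; a=a*s;b=b*s
    P=np.stack([a*d,b*d,d],-1); E=ext(n,st)
    return P@E[:3,:3].T+E[:3,3]
def proj(n,P,st=None):
    f,cx,cy=K(n);E=ext(n,st);p=(np.asarray(P)-E[:3,3])@E[:3,:3]
    if n=='wrist':
        rr=np.hypot(p[...,0],p[...,1])+1e-9; th=np.arctan2(rr,p[...,2]); return np.stack([cx+f*th*p[...,0]/rr,cy+f*th*p[...,1]/rr],-1)
    return np.stack([cx+f*p[...,0]/p[...,2],cy+f*p[...,1]/p[...,2]],-1)
def slope(u,v,n): # mm -> case frame m
    u,v,n=np.broadcast_arrays(u,v,n)
    return np.stack([-75+.866025*u-.5*n, v, 12+.5*u+.866025*n],-1)/1000.
def c2w(P,c): # c=(x,y,yaw)
    return np.asarray(P)@R.from_euler('z',c[2]).as_matrix().T+np.array([c[0],c[1],0])
E
python3 - <<'E'
from h import *
for n in("scene","side"):
    im,d=bot.grab_frame(n); X=cloud(n,d)
    for t in("case","inner_door","outer_door","inner_cup","inner_edge","outer_edge","pad_felt","mug","pen_cup","stapler","paperweight","tape_dispenser"):
        r=bot.masks_of(t,n)
        for q in r[:1]:
            m=q['mask']&(d>0); P=X[m]
            print(n,t,round(q['p'],2),np.round(q['box']),m.sum(),np.round(np.median(P,0),3),P.min(0).round(3),P.max(0).round(3))
            np.save(f"m_{n}_{t}.npy",q['mask'])
    np.save(f"X_{n}.npy",X)
print(bot.observe()['clock'])
E
```

```text
scene case 0.31 [202. 108. 295. 181.] 4300 [ 0.627 -0.236  0.235] [ 0.503 -0.384  0.156] [ 0.737 -0.109  0.296]
scene inner_door 0.91 [233. 173. 316. 244.] 3902 [ 0.601 -0.018  0.215] [ 0.485 -0.137  0.155] [0.702 0.094 0.297]
scene outer_door 0.78 [204. 111. 294. 178.] 4277 [ 0.628 -0.236  0.235] [ 0.504 -0.379  0.166] [ 0.737 -0.111  0.299]
scene inner_cup 0.79 [235. 172. 324. 242.] 3827 [ 0.601 -0.018  0.215] [ 0.484 -0.134  0.154] [0.702 0.092 0.297]
scene inner_edge 0.62 [234. 174. 320. 244.] 3821 [ 0.601 -0.018  0.215] [ 0.484 -0.137  0.154] [0.702 0.091 0.275]
scene outer_edge 0.82 [204. 110. 293. 182.] 4346 [ 0.628 -0.236  0.235] [ 0.503 -0.388  0.156] [ 0.735 -0.107  0.298]
scene pad_felt 0.58 [295. 284. 376. 357.] 3486 [0.504 0.348 0.008] [ 0.381  0.25  -0.008] [0.621 0.435 0.025]
scene mug 0.8 [265. 330. 294. 364.] 614 [0.694 0.365 0.006] [ 0.656  0.325 -0.004] [0.734 0.433 0.1  ]
scene pen_cup 0.7 [250. 298. 278. 330.] 535 [0.726 0.258 0.02 ] [ 0.686  0.224 -0.005] [0.768 0.299 0.163]
scene stapler 0.64 [302. 367. 344. 396.] 626 [0.595 0.499 0.055] [0.519 0.477 0.002] [0.
[... 888 characters left out ...]
.453 -0.407 -0.006] [0.887 0.134 0.313]
side pad_felt 0.92 [167. 220. 220. 283.] 2254 [0.5   0.344 0.01 ] [ 0.385  0.252 -0.01 ] [0.63  0.439 0.026]
side mug 0.82 [159. 191. 188. 217.] 527 [0.701 0.37  0.045] [ 0.65   0.323 -0.008] [0.778 0.436 0.106]
side pen_cup 0.89 [188. 176. 211. 206.] 451 [0.715 0.262 0.065] [ 0.684  0.224 -0.007] [0.816 0.318 0.165]
side stapler 0.82 [138. 219. 156. 259.] 460 [0.587 0.496 0.053] [ 0.519  0.476 -0.009] [0.684 0.538 0.074]
side paperweight 0.9 [132. 273. 154. 295.] 327 [0.417 0.531 0.039] [ 0.383  0.499 -0.003] [0.46  0.572 0.058]
side tape_dispenser 0.92 [401. 197. 441. 231.] 657 [ 0.465 -0.579  0.054] [ 0.401 -0.656 -0.009] [ 0.539 -0.519  0.1  ]
1.45
```

```bash
cat > fit.py <<'E'
from h import *
from scipy.optimize import least_squares
res=[]
for n in("scene","side"):
    X=np.load(f"X_{n}.npy").reshape(-1,3)
    A=X[np.load(f"m_{n}_inner_door.npy").ravel()];B=X[np.load(f"m_{n}_outer_door.npy").ravel()]
    def r(c):
        o=[]
        for P,nn in((A,158),(B,174)):
            q=(P-[c[0],0,0])@R.from_euler('z',c[1]).as_matrix()
            o.append(((q[:,0]+.075)*-.5+(q[:,2]-.012)*.866-nn/1000.))
        return np.concatenate(o)
    # yaw from outer plane; c0: x where y=0
    s=least_squares(r,[.6,-.2],loss='soft_l1',f_scale=.003)
    print(n,s.x,np.median(r(s.x)),np.abs(r(s.x)).mean())
    th=s.x[1]
    q=(X-[s.x[0],0,0])@R.from_euler('z',th).as_matrix()
    nn=(q[:,0]+.075)*-.5+(q[:,2]-.012)*.866
    u=(q[:,0]+.075)*.866+(q[:,2]-.012)*.5
    k=(nn>.14)&(nn<.19)&(u>.02)&(u<.26)&(np.abs(q[:,1])<.6)
    print('u',np.percentile(u[(nn>.165)&(nn<.19)&(u>-.05)&(u<.35)&(np.abs(q[:,1])<.3)],[0,.5,1,50,99,99.5,100]))
    h,e=np.histogram(q[k,1],bins=np.arange(-.6,.6,.005)); 
    nz=np.nonzero(h>20)[0]; print('v range',e[nz[0]],e[nz[-1]+1],h[nz[0]-2:nz[0]+3],h[nz[-1]-2:nz[-1]+3])
E
python3 fit.py
```

```text
scene [0.63228282 0.1341063 ] 3.7137021036581785e-05 0.005838049986401209
u [-5.54144722e-03 -1.26047119e-03 -3.73253352e-05  1.60404685e-01
  2.77927229e-01  2.78405987e-01  2.79620354e-01]
v range -0.3849999999999998 0.10500000000000065 [  1   6  66 131 159] [ 53 112 330  10   0]
side [0.62945577 0.13104441] 4.648594568712472e-05 0.007664326690930289
u [-0.00436489 -0.00106392  0.00192971  0.14620379  0.28013055  0.28062707
  0.28205403]
v range -0.3849999999999998 0.10500000000000065 [  0  11  75 115 174] [62 91 87  0  0]
```

```bash
cat > ov.py <<'E'
from h import *
import sys
c=[float(a) for a in sys.argv[1:4]]
def box(u0,u1,v0,v1,n): return [(u0,v0,n),(u1,v0,n),(u1,v1,n),(u0,v1,n)]
for n in("scene","side"):
    im=cv2.imread(f"pics/{n}0.png"); S=3
    polys=[box(0,280,-245,245,178),box(14,266,-12,233,158),box(14,266,-233,12,174),box(118,162,161,221,158)]
    pts=[proj(n,c2w(slope(*np.array(b,float).T),c)) for b in polys]
    a=np.vstack(pts); lo=(a.min(0)-15).astype(int)
    im=cv2.resize(im,None,fx=4,fy=4,interpolation=cv2.INTER_CUBIC)
    for p,col in zip(pts,[(0,0,255),(255,0,0),(0,255,0),(255,0,255)]): cv2.polylines(im,[((p+.5)*4).astype(int)],True,col,1)
    im=im[max(lo[1],0)*4:max(lo[1],0)*4+600,lo[0]*4:lo[0]*4+700]; cv2.imwrite(f"pics/ov_{n}{sys.argv[4]}.png",im)
E
python3 ov.py .6495 -.1388 .1325 a
```

```text
(no output)
```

View pics/ov_scenea.png

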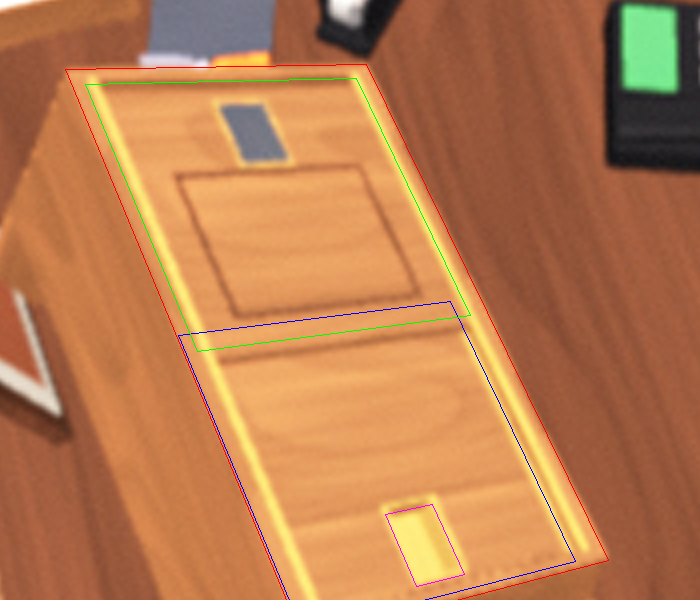

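View pics/ov_sidea.png

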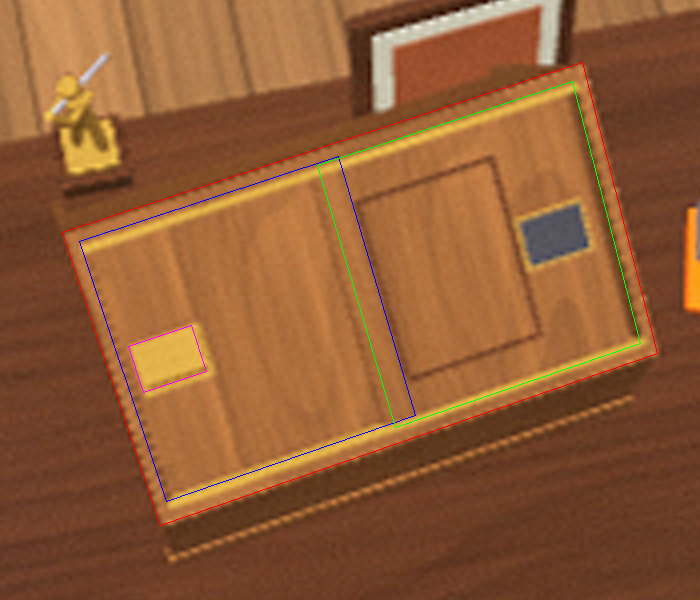

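```bash
cat > go.py <<'E'
from h import *
import json,os
C=json.load(open('case.json')) if os.path.exists('case.json') else [.6495,-.1388,.1325]
def Rslope(c=C): # tool x=u,y=-n,z=v
    M=np.array([[.866025,0,.5],[.5,0,-.866025],[0,1,0]]).T
    return R.from_euler('z',c[2]).as_matrix()@M
def P(u,v,n): return c2w(slope(float(u),float(v),float(n)),C)
def Rup(yaw): return R.from_euler('xyz',[-np.pi/2,0,yaw]).as_matrix()
def rel(p,Rt,st=None):
    st=st or bot.observe(); R0=Rtool(st); d=R0.T@(np.asarray(p)-st['position'])*100
    rv=R.from_matrix(R0.T@Rt).as_rotvec()
    print('shift cm',d.round(2),'rot',rv.round(3),'| force',st['force'].round(1),'pos',st['position'].round(4),'w',round(st['grip_width'],4),'t',st['clock'],'q',st['qpos'].round(2))
def uvn(p):
    q=(np.asarray(p)-[C[0],C[1],0])@R.from_euler('z',C[2]).as_matrix()*1000
    a=q[...,0]+75;b=q[...,2]-12
    return np.stack([.866025*a+.5*b,q[...,1],-.5*a+.866025*b],-1)
def where(): print('uvn',uvn(bot.observe()['position']).round(1))
E
python3 - <<'E'
from go import *
print(P(140,191,158))
rel(P(140,160,330),Rslope())
rel([.3,-.5,.5],Rslope())
E
```

```text
[0.59179711 0.04619828 0.21883195]
shift cm [-42.77 -13.65  47.1 ] rot [ 0.339 -1.267 -0.447] | force [-0.8  0.1 -0.2] pos [ 0.2461 -0.5745  0.2313] w 0.0853 t 1.45 q [ 1.1   0.52 -0.04  1.6   0.02  1.02 -0.11]
shift cm [ -4.73 -26.87   7.89] rot [ 0.339 -1.267 -0.447] | force [-0.8  0.1 -0.2] pos [ 0.2461 -0.5745  0.2313] w 0.0853 t 1.45 q [ 1.1   0.52 -0.04  1.6   0.02  1.02 -0.11]
```

Request:
arm_command:
  moves:
    - {"x": -3,"y": -4,"z": 3,"rx": 0.034,"ry": -0.127,"rz": -0.045,"gripper": -1}
    - {"x": -6,"y": -6,"z": 6,"rx": 0.068,"ry": -0.24,"rz": -0.09,"gripper": -1}
    - {"x": -9,"y": -8,"z": 8.5,"rx": 0.1,"ry": -0.36,"rz": -0.13,"gripper": -1}
    - {"x": -12,"y": -10,"z": 11,"rx": 0.134,"ry": -0.48,"rz": -0.17,"gripper": -1}
    - {"x": -14.5,"y": -12,"z": 14,"rx": 0.167,"ry": -0.6,"rz": -0.21,"gripper": -1}

```text
clock: 1.87
position: [0.3079, -0.4066, 0.3395]
tool_rot: [-1.476, -0.236, -0.598]
force: [1.0, -0.5, 0.6]
grip_width: 0.0256
```

Run:
```python
from go import *
rel(P(140,160,330),Rslope())
```

```text
shift cm [-5.54  0.09 45.56] rot [ 0.181 -0.692 -0.242] | force [ 1.  -0.5  0.6] pos [ 0.3079 -0.4066  0.3395] w 0.0256 t 1.8667 q [ 1.16  0.15 -0.28  1.89 -0.15  0.92  0.38]
```

Request:
arm_command:
  moves:
    - {"x": -1,"y": 0,"z": 4,"rx": 0.03,"ry": -0.115,"rz": -0.04}
    - {"x": -2,"y": 0,"z": 8,"rx": 0.06,"ry": -0.23,"rz": -0.08}
    - {"x": -3,"y": 0,"z": 12,"rx": 0.09,"ry": -0.345,"rz": -0.12}
    - {"x": -4,"y": 0,"z": 16,"rx": 0.12,"ry": -0.46,"rz": -0.16}
    - {"x": -4.5,"y": 0,"z": 20,"rx": 0.15,"ry": -0.57,"rz": -0.2}

```text
invalid input at $.moves[0]: expected keys rx, ry, rz, x, y, z, gripper
```

Run:
```python
from go import *
rel(P(140,160,330),Rslope())
```

```text
shift cm [-5.54  0.09 45.56] rot [ 0.181 -0.692 -0.242] | force [ 1.  -0.5  0.6] pos [ 0.3079 -0.4066  0.3395] w 0.0256 t 1.8667 q [ 1.16  0.15 -0.28  1.89 -0.15  0.92  0.38]
```

Request:
arm_command:
  moves:
    - {"x": -1,"y": 0,"z": 4,"rx": 0.03,"ry": -0.115,"rz": -0.04,"gripper": -1}
    - {"x": -2,"y": 0,"z": 8,"rx": 0.06,"ry": -0.23,"rz": -0.08,"gripper": -1}
    - {"x": -3,"y": 0,"z": 12,"rx": 0.09,"ry": -0.345,"rz": -0.12,"gripper": -1}
    - {"x": -4,"y": 0,"z": 16,"rx": 0.12,"ry": -0.46,"rz": -0.16,"gripper": -1}
    - {"x": -4.5,"y": 0,"z": 20,"rx": 0.15,"ry": -0.57,"rz": -0.2,"gripper": -1}

```text
clock: 2.28
position: [0.381, -0.2154, 0.347]
tool_rot: [-1.536, -0.48, -0.006]
force: [1.9, -0.6, 1.6]
grip_width: 0.0002
```

Run:
```python
from go import *
rel(P(140,160,330),Rslope())
```

```text
shift cm [12.33  4.85 21.88] rot [ 0.032 -0.123 -0.041] | force [ 1.9 -0.6  1.6] pos [ 0.381  -0.2154  0.347 ] w 0.0002 t 2.2833 q [ 1.08 -0.07 -0.45  2.17 -0.51  0.73  0.96]
```

Request:
arm_command:
  moves:
    - {"x": 2.5,"y": 1,"z": 3.5,"rx": 0.03,"ry": -0.12,"rz": -0.04,"gripper": -1}
    - {"x": 5,"y": 2,"z": 7,"rx": 0.032,"ry": -0.123,"rz": -0.041,"gripper": -1}
    - {"x": 7.5,"y": 3,"z": 10,"rx": 0.032,"ry": -0.123,"rz": -0.041,"gripper": -1}
    - {"x": 10,"y": 4,"z": 13.5,"rx": 0.032,"ry": -0.123,"rz": -0.041,"gripper": -1}
    - {"x": 11.5,"y": 4.5,"z": 17,"rx": 0.032,"ry": -0.123,"rz": -0.041,"gripper": -1}

```text
clock: 2.7
position: [0.5004, -0.0548, 0.3654]
tool_rot: [-1.568, -0.524, 0.127]
force: [0.2, -1.5, -0.4]
grip_width: -0.0002
```

Run:
```python
from go import *
rel(P(140,160,330),Rslope())
im,d=bot.grab_frame("wrist"); st=bot.observe()
im=im[:,:,::-1].copy()
def box(u0,u1,v0,v1,n): return np.array([(u0,v0,n),(u1,v0,n),(u1,v1,n),(u0,v1,n)],float)
for b,col in((box(0,280,-245,245,178),(0,0,255)),(box(14,266,-12,233,158),(255,0,0)),(box(14,266,-233,12,174),(0,255,0)),(box(118,162,161,221,158),(255,0,255))):
    q=np.array([c2w(slope(*(b[i]+(b[(i+1)%4]-b[i])*t)),C) for i in range(4) for t in np.linspace(0,1,20)])
    cv2.polylines(im,[proj("wrist",q,st).astype(int)],True,col,1)
cv2.imwrite("pics/w1.png",im); np.save("w1d.npy",d)
X=cloud("wrist",d,st)
r=bot.masks_of("inner_cup","wrist")
print([ (q['p'],q['box']) for q in r[:3]])
```

```text
shift cm [1.65 0.69 5.71] rot [ 0.    -0.005 -0.   ] | force [ 0.2 -1.5 -0.4] pos [ 0.5004 -0.0548  0.3654] w -0.0002 t 2.7 q [ 0.88 -0.03 -0.79  2.09 -0.24  0.57  0.38]
[(0.91, [172.3, 63.6, 409.8, 264.8])]
```

View pics/w1.png

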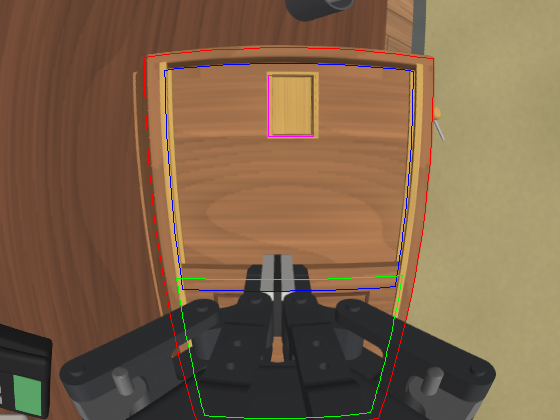

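Run:
```python
from go import *
rel(P(141,190,185),Rslope())
rel(P(141,190,143),Rslope())
```

```text
shift cm [ 1.69 15.2   8.34] rot [-0.003 -0.002 -0.   ] | force [-0.9 -1.2  0.3] pos [ 0.5007 -0.0516  0.3657] w 0.0001 t 2.8 q [ 0.87 -0.03 -0.79  2.09 -0.24  0.57  0.38]
shift cm [ 1.69 19.4   8.33] rot [-0.003 -0.002 -0.   ] | force [-0.9 -1.2  0.3] pos [ 0.5007 -0.0516  0.3657] w 0.0001 t 2.8 q [ 0.87 -0.03 -0.79  2.09 -0.24  0.57  0.38]
```

Request:
arm_command:
  moves:
    - {"x": 0.5,"y": 3,"z": 2.7,"rx": 0,"ry": 0,"rz": 0,"gripper": -1}
    - {"x": 1,"y": 6,"z": 5.4,"rx": 0,"ry": 0,"rz": 0,"gripper": -1}
    - {"x": 1.7,"y": 9.5,"z": 7.5,"rx": 0,"ry": 0,"rz": 0,"gripper": -1}
    - {"x": 1.7,"y": 13,"z": 8.1,"rx": 0,"ry": 0,"rz": 0,"gripper": -1}
    - {"x": 1.7,"y": 14.5,"z": 8.1,"rx": 0,"ry": 0,"rz": 0,"gripper": -1}

```text
clock: 3.22
position: [0.5592, 0.0202, 0.2738]
tool_rot: [-1.569, -0.522, 0.124]
force: [0.8, -2.2, 0.5]
grip_width: 0.0002
```

Run:
```python
from go import *
im,d=bot.grab_frame("wrist")
cv2.imwrite("pics/w2.png",im[:,:,::-1])
where();rel(P(141,190,143),Rslope())
```

```text
uvn [135.5 172.8 219.6]
shift cm [0.58 7.66 1.72] rot [-0.001 -0.005 -0.005] | force [-2.7  0.1 -8.2] pos [0.5598 0.0236 0.2699] w 0.0003 t 3.2667 q [ 0.48  0.22 -0.72  2.13  0.51  0.36 -0.5 ]
```

View pics/w2.png

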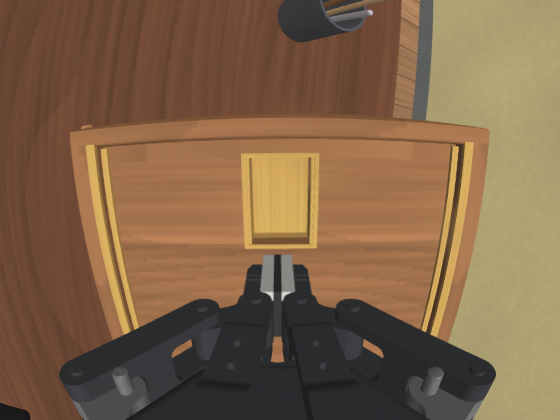

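Request:
arm_command:
  moves:
    - {"x": 0.6,"y": 1,"z": 1.7,"rx": 0,"ry": 0,"rz": 0,"gripper": -1}
    - {"x": 0.6,"y": 2.5,"z": 1.7,"rx": 0,"ry": 0,"rz": 0,"gripper": -1}
    - {"x": 0.6,"y": 3.4,"z": 1.7,"rx": 0,"ry": 0,"rz": 0,"gripper": -1}
    - {"x": 0.6,"y": 3.4,"z": 1.7,"rx": 0,"ry": 0,"rz": 0,"gripper": -1}

```text
clock: 3.6
position: [0.5783, 0.0395, 0.2463]
tool_rot: [-1.569, -0.519, 0.125]
force: [-2.1, -0.5, -0.1]
grip_width: 0.0002
```

Run:
```python
from go import *
im,d=bot.grab_frame("wrist")
cv2.imwrite("pics/w3.png",im[:,:,::-1])
where();rel(P(141,190,143),Rslope())
```

```text
uvn [141.6 186.1 189.8]
shift cm [-0.05  4.68  0.41] rot [ 0.002 -0.007 -0.004] | force [-0.4  0.  -0. ] pos [0.5781 0.0394 0.2472] w -0.0001 t 3.65 q [ 0.33  0.28 -0.61  2.12  0.66  0.33 -0.68]
```

View pics/w3.png

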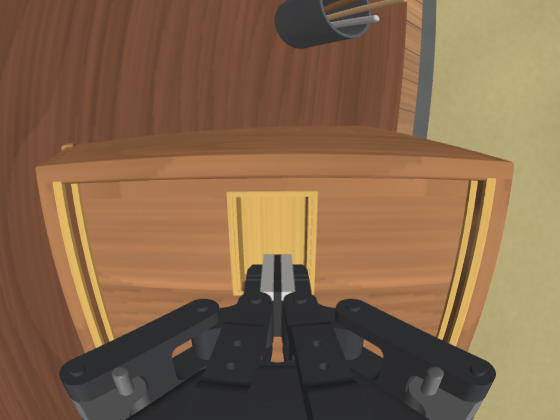

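Request:
arm_command:
  moves:
    - {"x": -0.1,"y": 2,"z": 0.3,"rx": 0,"ry": 0,"rz": 0,"gripper": -1}
    - {"x": -0.1,"y": 3.5,"z": 0.3,"rx": 0,"ry": 0,"rz": 0,"gripper": -1}
    - {"x": -0.1,"y": 4.6,"z": 0.3,"rx": 0,"ry": 0,"rz": 0,"gripper": -1}
    - {"x": -0.1,"y": 4.6,"z": 0.3,"rx": 0,"ry": 0,"rz": 0,"gripper": -1}

```text
clock: 3.98
position: [0.5999, 0.0446, 0.2065]
tool_rot: [-1.569, -0.52, 0.124]
force: [-0.9, -0.1, -1.0]
grip_width: -0.0002
```

Run:
```python
from go import *
where();rel(P(140,190,143),Rslope())
```

```text
uvn [140.6 188.3 143.4]
shift cm [-0.06  0.04  0.17] rot [ 0.003 -0.008 -0.004] | force [-0.9 -0.1 -1. ] pos [0.5999 0.0446 0.2065] w -0.0002 t 3.9833 q [ 0.18  0.36 -0.45  2.12  0.86  0.26 -0.87]
```

Request:
arm_command:
  moves:
    - {"x": 0,"y": 0,"z": -1.2,"rx": 0,"ry": 0,"rz": 0,"gripper": -1}
    - {"x": 0,"y": 0,"z": -2.2,"rx": 0,"ry": 0,"rz": 0,"gripper": -1}
    - {"x": 0,"y": 0,"z": -3.7,"rx": 0,"ry": 0,"rz": 0,"gripper": -1}
    - {"x": 0,"y": 0,"z": -5.2,"rx": 0,"ry": 0,"rz": 0,"gripper": -1}
    - {"x": 0,"y": 0,"z": -7,"rx": 0,"ry": 0,"rz": 0,"gripper": -1}

```text
clock: 4.4
position: [0.6086, -0.0242, 0.2089]
tool_rot: [-1.569, -0.523, 0.126]
force: [2.2, 3.6, -1.4]
grip_width: -0.0002
```

Run:
```python
from go import *
where();rel(P(140,50,143),Rslope())
```

```text
uvn [141.4 119.  145.7]
shift cm [-0.1   0.29 -6.9 ] rot [ 0.002 -0.006 -0.001] | force [ 2.2  3.6 -1.4] pos [ 0.6086 -0.0242  0.2089] w -0.0002 t 4.4 q [ 0.44  0.39 -0.58  2.09  0.75  0.26 -0.62]
```

Request:
arm_command:
  moves:
    - {"x": 0,"y": 0.2,"z": -2,"rx": 0,"ry": 0,"rz": 0,"gripper": -1}
    - {"x": 0,"y": 0.2,"z": -4,"rx": 0,"ry": 0,"rz": 0,"gripper": -1}
    - {"x": 0,"y": 0.2,"z": -5.5,"rx": 0,"ry": 0,"rz": 0,"gripper": -1}
    - {"x": 0,"y": 0.2,"z": -6.6,"rx": 0,"ry": 0,"rz": 0,"gripper": -1}
    - {"x": 0,"y": 0.2,"z": -6.6,"rx": 0,"ry": 0,"rz": 0,"gripper": -1}

```text
clock: 4.82
position: [0.6177, -0.0929, 0.2066]
tool_rot: [-1.57, -0.522, 0.121]
force: [-0.0, -0.6, 0.1]
grip_width: -0.0003
```

Run:
```python
from go import *
where();rel(P(140,60,143),Rslope())
im,d=bot.grab_frame("wrist")
cv2.imwrite("pics/w4.png",im[:,:,::-1])
```

```text
uvn [140.2  49.7 143.8]
shift cm [-0.03  0.07  1.03] rot [ 0.005 -0.01  -0.002] | force [-0.  -0.6  0.1] pos [ 0.6177 -0.0929  0.2066] w -0.0003 t 4.8167 q [ 0.67  0.45 -0.7   2.04  0.69  0.29 -0.41]
```

View pics/w4.png

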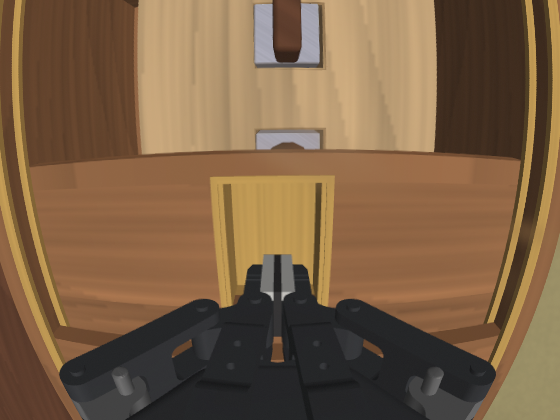

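Request:
arm_command:
  moves:
    - {"x": 0,"y": -2,"z": 0.7,"rx": 0,"ry": 0,"rz": 0,"gripper": -1}
    - {"x": 0,"y": -4,"z": 2,"rx": 0,"ry": 0,"rz": 0,"gripper": -1}
    - {"x": 0,"y": -4.5,"z": 5,"rx": 0,"ry": 0,"rz": 0,"gripper": -1}
    - {"x": 0,"y": -4.5,"z": 8,"rx": 0,"ry": 0,"rz": 0,"gripper": -1}
    - {"x": 0,"y": -4.5,"z": 10,"rx": 0,"ry": 0,"rz": 0,"gripper": -1}

```text
clock: 5.28
position: [0.5824, 0.0089, 0.2462]
tool_rot: [-1.57, -0.523, 0.125]
force: [0.4, 0.6, 0.1]
grip_width: 0.0002
```

Run:
```python
from go import *
where();rel(P(140,145,139),Rslope())
im,d=bot.grab_frame("scene")
im=cv2.resize(im[90:270,160:340,::-1],None,fx=3,fy=3)
cv2.imwrite("pics/s2.png",im)
```

```text
uvn [141.3 155.3 188.9]
shift cm [-0.12  4.99 -1.02] rot [ 0.003 -0.007 -0.001] | force [0.4 0.6 0.1] pos [0.5824 0.0089 0.2462] w 0.0002 t 5.2833 q [ 0.48  0.3  -0.71  2.11  0.68  0.33 -0.62]
```

View pics/s2.png

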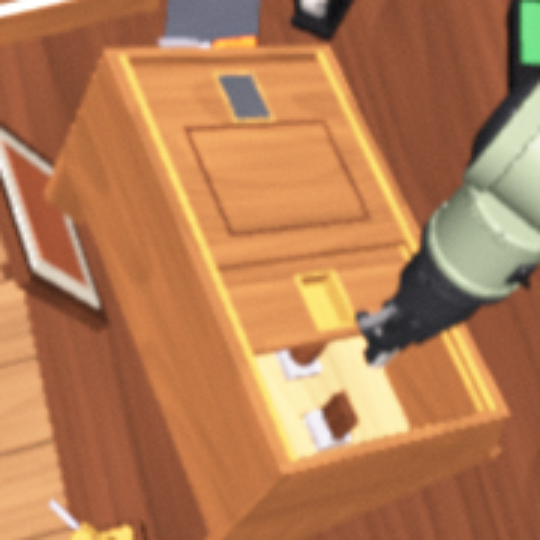

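Request:
arm_command:
  moves:
    - {"x": -0.1,"y": 2.5,"z": -1,"rx": 0,"ry": 0,"rz": 0,"gripper": -1}
    - {"x": -0.1,"y": 5,"z": -1,"rx": 0,"ry": 0,"rz": 0,"gripper": -1}
    - {"x": -0.1,"y": 5,"z": -2.5,"rx": 0,"ry": 0,"rz": 0,"gripper": -1}
    - {"x": -0.1,"y": 5,"z": -4.5,"rx": 0,"ry": 0,"rz": 0,"gripper": -1}
    - {"x": -0.1,"y": 5,"z": -6.5,"rx": 0,"ry": 0,"rz": 0,"gripper": -1}

```text
clock: 5.75
position: [0.615, -0.0522, 0.2011]
tool_rot: [-1.569, -0.521, 0.129]
force: [0.5, 3.5, -3.0]
grip_width: -0.0003
```

Run:
```python
from go import *
where();rel(P(140,54,139),Rslope())
im,d=bot.grab_frame("wrist")
cv2.imwrite("pics/w5.png",im[:,:,::-1])
```

```text
uvn [139.8  90.4 137.6]
shift cm [ 0.03 -0.14 -3.64] rot [-0.    -0.003 -0.003] | force [ 0.5  3.5 -3. ] pos [ 0.615  -0.0522  0.2011] w -0.0003 t 5.75 q [ 0.55  0.43 -0.65  2.07  0.78  0.26 -0.57]
```

View pics/w5.png

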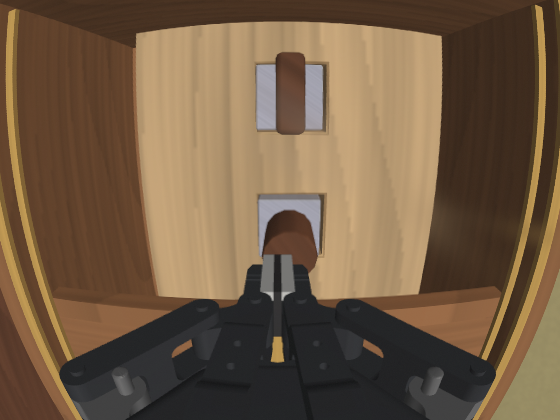

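Request:
arm_command:
  moves:
    - {"x": 0,"y": 0,"z": -1.5,"rx": 0,"ry": 0,"rz": 0,"gripper": -1}
    - {"x": 0,"y": 0,"z": -2.7,"rx": 0,"ry": 0,"rz": 0,"gripper": -1}
    - {"x": 0,"y": 0,"z": -3.3,"rx": 0,"ry": 0,"rz": 0,"gripper": -1}
    - {"x": 0,"y": 0,"z": -3.5,"rx": 0,"ry": 0,"rz": 0,"gripper": -1}
    - {"x": 0,"y": 0,"z": -3.5,"rx": 0,"ry": 0,"rz": 0,"gripper": -1}

```text
clock: 6.22
position: [0.6193, -0.0896, 0.201]
tool_rot: [-1.57, -0.521, 0.124]
force: [0.3, 0.1, -0.3]
grip_width: 0.0
```

Run:
```python
from go import *
where();rel(P(140,54,139),Rslope())
```

```text
uvn [139.2  52.7 137.9]
shift cm [ 0.08 -0.11  0.13] rot [ 0.003 -0.008 -0.003] | force [ 0.3  0.1 -0.3] pos [ 0.6193 -0.0896  0.201 ] w 0.0 t 6.2167 q [ 0.67  0.47 -0.71  2.04  0.75  0.29 -0.47]
```

Request:
arm_command:
  moves:
    - {"x": 0,"y": 0,"z": -0.4,"rx": 0,"ry": 0,"rz": 0,"gripper": -1}
    - {"x": 0,"y": 0,"z": -0.4,"rx": 0,"ry": 0,"rz": 0,"gripper": -1}

```text
clock: 6.38
position: [0.6198, -0.091, 0.2009]
tool_rot: [-1.568, -0.521, 0.127]
force: [-5.2, 11.5, 3.7]
grip_width: -0.0
```

Request:
arm_command:
  moves:
    - {"x": 0,"y": 0,"z": -0.3,"rx": 0,"ry": 0,"rz": 0,"gripper": -1}
    - {"x": 0,"y": 0,"z": -0.3,"rx": 0,"ry": 0,"rz": 0,"gripper": -1}

```text
clock: 6.55
position: [0.6199, -0.0911, 0.2009]
tool_rot: [-1.566, -0.521, 0.13]
force: [-14.2, 25.2, 9.2]
grip_width: -0.0001
```

Run:
```python
from go import *
where();rel(P(140,54,139),Rslope())
im,d=bot.grab_frame("scene")
im=cv2.resize(im[90:270,160:340,::-1],None,fx=3,fy=3)
cv2.imwrite("pics/s3.png",im)
im,d=bot.grab_frame("wrist")
cv2.imwrite("pics/w6.png",im[:,:,::-1])
```

```text
uvn [139.4  51.2 137.6]
shift cm [ 0.06 -0.14  0.28] rot [-0.004 -0.002 -0.002] | force [-14.2  25.2   9.2] pos [ 0.6199 -0.0911  0.2009] w -0.0001 t 6.55 q [ 0.68  0.47 -0.73  2.04  0.74  0.29 -0.44]
```

View pics/s3.png

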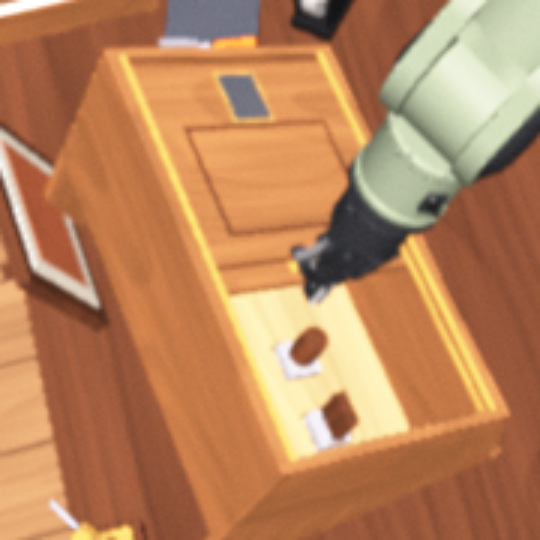

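View pics/w6.png

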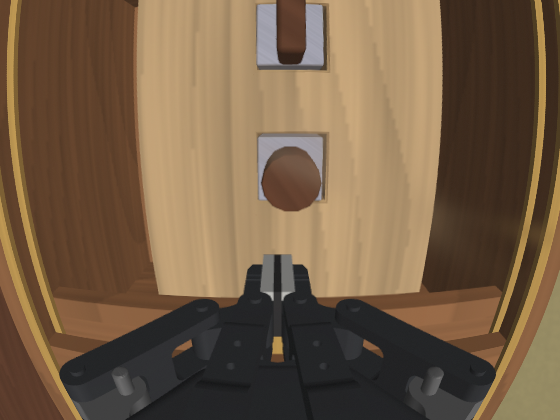

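Request:
arm_command:
  moves:
    - {"x": 0,"y": 0,"z": 1.2,"rx": 0,"ry": 0,"rz": 0,"gripper": -1}
    - {"x": 0,"y": -3,"z": 1.8,"rx": 0,"ry": 0,"rz": 0,"gripper": -1}
    - {"x": 0,"y": -5.5,"z": 2,"rx": 0,"ry": 0,"rz": 0,"gripper": -1}
    - {"x": 0,"y": -7,"z": 2,"rx": 0,"ry": 0,"rz": 0,"gripper": 0.2}
    - {"x": 0,"y": -7,"z": 2,"rx": 0,"ry": 0,"rz": 0,"gripper": 0.2}

```text
clock: 7.07
position: [0.583, -0.0807, 0.2638]
tool_rot: [-1.572, -0.523, 0.126]
force: [0.9, -0.5, 0.1]
grip_width: 0.023
```

```bash
cat > look.py <<'E'
from go import *
import sys
st=bot.observe(); im,d=bot.grab_frame("wrist"); st=bot.observe() if False else st
cv2.imwrite(f"pics/{sys.argv[1]}.png",im[:,:,::-1]); X=cloud("wrist",d,st); U=uvn(X)
for t in("seal","datestamp","inner_edge"):
    for q in bot.masks_of(t,"wrist")[:2]:
        m=q['mask']&(d>0); u=U[m]
        print(t,round(q['p'],2),np.round(q['box']),m.sum(),'top n pct',np.percentile(u[:,2],[5,50,95]).round(1))
        k=u[:,2]>118
        if t=='seal' and k.sum(): print('top center',u[k].min(0).round(1),u[k].max(0).round(1),u[k].mean(0).round(1))
        if t=='datestamp' and k.sum(): print('top', u[k].min(0).round(1),u[k].max(0).round(1))
where(); rel(P(150,95,91),Rslope())
np.save('U.npy',U)
E
python3 look.py w7
```

```text
seal 0.71 [266. 145. 308. 201.] 2523 top n pct [ 78.9 124.4 128. ]
top center [131.4  77.7 118.1] [160.1 106.7 129.8] [145.7  93.  126.8]
datestamp 0.72 [168.  17. 402. 261.] 48459 top n pct [77.6 78.8 80. ]
top [139.2 193.3 124.5] [139.2 193.3 124.5]
datestamp 0.59 [259.  39. 311. 100.] 2586 top n pct [ 83.9  86.3 127.9]
top [139.  154.9 118.1] [152.7 194.9 129.8]
inner_edge 0.73 [110. 258. 442. 300.] 9199 top n pct [136.9 158.4 159.7]
uvn [139.1  65.9 206.9]
shift cm [ 1.11 11.58  2.95] rot [ 0.003 -0.007 -0.003] | force [-0.4  0.1 -0.1] pos [ 0.5833 -0.0812  0.2607] w 0.0508 t 7.2667 q [ 0.87  0.36 -0.94  2.06  0.56  0.39 -0.31]
```

View pics/w7.png

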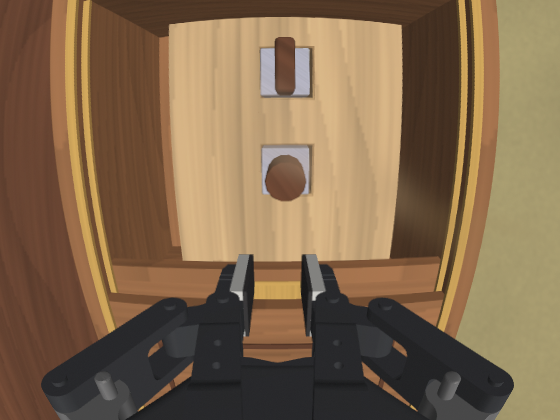

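Request:
arm_command:
  moves:
    - {"x": 0.7,"y": 1,"z": 2.6,"rx": 0.003,"ry": -0.007,"rz": -0.003,"gripper": 0.2}
    - {"x": 0.7,"y": 3,"z": 2.65,"rx": 0.003,"ry": -0.007,"rz": -0.003,"gripper": 0.2}
    - {"x": 0.7,"y": 5,"z": 2.65,"rx": 0.003,"ry": -0.007,"rz": -0.003,"gripper": 0.2}
    - {"x": 0.7,"y": 6,"z": 2.65,"rx": 0.003,"ry": -0.007,"rz": -0.003,"gripper": 0.2}
    - {"x": 0.7,"y": 6,"z": 2.65,"rx": 0.003,"ry": -0.007,"rz": -0.003,"gripper": 0.2}

```text
clock: 7.68
position: [0.6155, -0.049, 0.2102]
tool_rot: [-1.569, -0.521, 0.133]
force: [-1.4, 0.6, 0.3]
grip_width: 0.0513
```

```bash
python3 look.py w8; python3 -c "
from go import *
rel(P(146,92.5,91),Rslope())"
```

```text
inner_edge 0.97 [ 71. 339. 436. 391.] 2693 top n pct [137.  158.2 202.2]
uvn [146.6  92.3 147.8]
shift cm [0.34 5.68 0.26] rot [-0. -0.  0.] | force [ 0.1 -0.5  0.7] pos [ 0.6156 -0.0502  0.2132] w 0.0513 t 7.8833 q [ 0.59  0.42 -0.71  2.06  0.77  0.3  -0.56]
shift cm [-0.06  5.68  0.01] rot [-0. -0.  0.] | force [ 0.1 -0.5  0.7] pos [ 0.6156 -0.0502  0.2132] w 0.0513 t 7.8833 q [ 0.59  0.42 -0.71  2.06  0.77  0.3  -0.56]
```

View pics/w8.png

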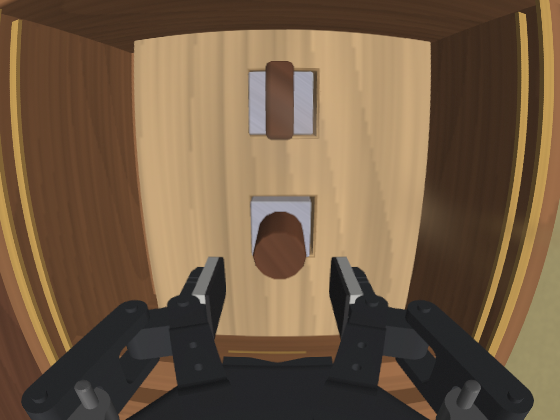

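Request:
arm_command:
  moves:
    - {"x": 0,"y": 2,"z": 0,"rx": 0,"ry": 0,"rz": 0,"gripper": 0.2}
    - {"x": 0,"y": 4,"z": 0,"rx": 0,"ry": 0,"rz": 0,"gripper": 0.2}
    - {"x": 0,"y": 5.6,"z": 0,"rx": 0,"ry": 0,"rz": 0,"gripper": 0.2}
    - {"x": 0,"y": 5.6,"z": 0,"rx": 0,"ry": 0,"rz": 0,"gripper": 0.2}

```text
clock: 8.22
position: [0.6435, -0.0465, 0.1628]
tool_rot: [-1.57, -0.522, 0.132]
force: [-1.1, 0.2, -0.4]
grip_width: 0.0515
```

```bash
python3 look.py w9
```

```text
seal 0.67 [242. 220. 323. 341.] 8596 top n pct [ 80.2 114.1 127.6]
top center [131.4  77.9 118. ] [160.6 107.1 129.1] [145.9  95.2 126.1]
datestamp 0.82 [236.  32. 326. 151.] 8818 top n pct [ 84.3 125.7 128. ]
top [138.5 155.  122.6] [152.7 194.9 129.6]
datestamp 0.56 [118. 414. 436. 420.] 75 top n pct [113.8 148.1 183.5]
top [ 70.8  38.3 146.4] [220.2 101.6 189.5]
inner_edge 0.46 [122. 418. 437. 420.] 69 top n pct [113.4 148.1 185.8]
uvn [147.   91.9  92.5]
shift cm [0.3  0.15 0.31] rot [ 0.    -0.001  0.001] | force [-0.1  0.6 -0.1] pos [ 0.6433 -0.0469  0.1656] w 0.0513 t 8.4167 q [ 0.41  0.51 -0.51  2.04  0.95  0.2  -0.74]
```

View pics/w9.png

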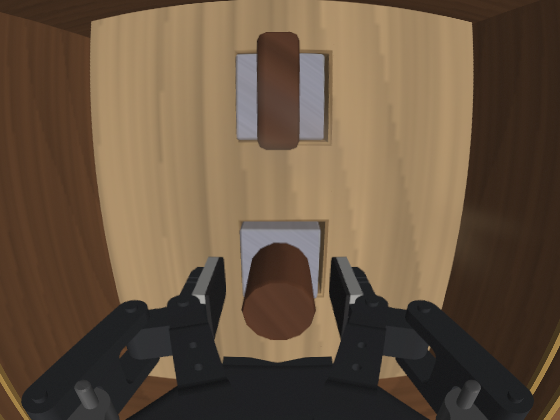

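Request:
arm_command:
  moves:
    - {"x": -0.1,"y": 0,"z": 0.05,"rx": 0,"ry": 0,"rz": 0,"gripper": 0.2}
    - {"x": -0.1,"y": 0,"z": 0.05,"rx": 0,"ry": 0,"rz": 0,"gripper": -0.6}
    - {"x": -0.1,"y": 0,"z": 0.05,"rx": 0,"ry": 0,"rz": 0,"gripper": -1}
    - {"x": -0.1,"y": 0,"z": 0.05,"rx": 0,"ry": 0,"rz": 0,"gripper": -1}
    - {"x": -0.1,"y": 0,"z": 0.05,"rx": 0,"ry": 0,"rz": 0,"gripper": -1}
  squeeze: 60

```text
clock: 8.83
position: [0.6436, -0.0464, 0.1656]
tool_rot: [-1.571, -0.527, 0.132]
force: [-0.8, -1.4, 9.8]
grip_width: 0.0286
```

```bash
python3 -c "
from go import *
where();rel(P(146,92.5,91),Rslope())"
```

```text
uvn [147.2  92.4  92.3]
shift cm [-0.12  0.13  0.01] rot [ 0.    -0.     0.003] | force [-0.8 -1.4  9.8] pos [ 0.6436 -0.0464  0.1656] w 0.0286 t 8.8333 q [ 0.41  0.51 -0.51  2.04  0.95  0.2  -0.75]
```

Request:
arm_command:
  moves:
    - {"x": 0,"y": -0.5,"z": 0,"rx": 0,"ry": 0,"rz": 0,"gripper": -1}
    - {"x": 0,"y": -1.3,"z": 0,"rx": 0,"ry": 0,"rz": 0,"gripper": -1}
    - {"x": 0,"y": -2.2,"z": 0,"rx": 0,"ry": 0,"rz": 0,"gripper": -1}

```text
clock: 9.08
position: [0.6321, -0.0472, 0.1839]
tool_rot: [-1.57, -0.525, 0.133]
force: [7.3, 0.5, -3.0]
grip_width: 0.0291
```

```bash
python3 look.py w10
```

```text
seal 0.93 [238. 210. 320. 337.] 8427 top n pct [ 86.1 134.5 149.1]
top center [131.6  78.1 118. ] [160.9 108.2 150.8] [146.   98.1 143.2]
datestamp 0.78 [240.  50. 315. 147.] 6355 top n pct [ 84.2 124.7 127.9]
top [138.7 155.1 123. ] [152.8 194.8 129.6]
inner_edge 0.72 [ 48. 371. 419. 411.] 490 top n pct [147.2 154.  159.2]
uvn [146.5  92.5 113.8]
shift cm [0.34 2.28 0.25] rot [-0.    -0.001  0.002] | force [ 3.9 -0.2  5.2] pos [ 0.6323 -0.0478  0.1838] w 0.0289 t 9.2833 q [ 0.48  0.48 -0.6   2.05  0.89  0.24 -0.68]
```

View pics/w10.png

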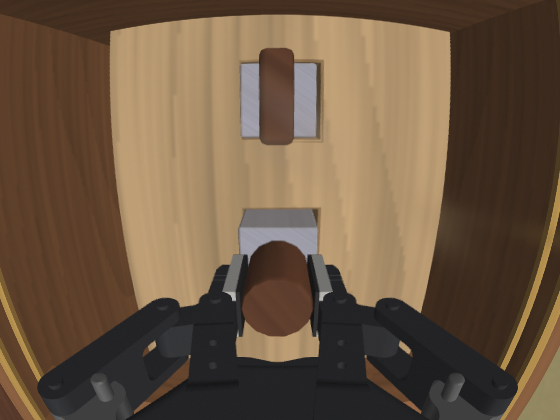

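Request:
arm_command:
  moves:
    - {"x": 0.05,"y": -1.2,"z": 0,"rx": 0,"ry": 0,"rz": 0,"gripper": -1}
    - {"x": 0.05,"y": -2.5,"z": 0,"rx": 0,"ry": 0,"rz": 0,"gripper": -1}
    - {"x": 0.05,"y": -4,"z": 0,"rx": 0,"ry": 0,"rz": 0,"gripper": -1}
    - {"x": 0.05,"y": -5.5,"z": 0,"rx": 0,"ry": 0,"rz": 0,"gripper": -1}
    - {"x": 0,"y": -7.5,"z": 0,"rx": 0,"ry": 0,"rz": 0,"gripper": -1}

```text
clock: 9.7
position: [0.5934, -0.0526, 0.247]
tool_rot: [-1.57, -0.521, 0.132]
force: [-0.6, 0.3, -2.0]
grip_width: 0.0286
```

```bash
python3 -c "
from go import *
where();rel(P(146,92.5,280),Rslope())"
```

```text
uvn [144.1  92.9 188.1]
shift cm [ 0.17 -9.19 -0.03] rot [-0.001 -0.    -0.002] | force [-0.6  0.3 -2. ] pos [ 0.5934 -0.0526  0.247 ] w 0.0286 t 9.7 q [ 0.75  0.37 -0.87  2.07  0.66  0.37 -0.45]
```

Request:
arm_command:
  moves:
    - {"x": 0.1,"y": -2,"z": 0,"rx": 0,"ry": 0,"rz": 0,"gripper": -1}
    - {"x": 0.1,"y": -4,"z": 0,"rx": 0,"ry": 0,"rz": 0,"gripper": -1}
    - {"x": 0.1,"y": -6,"z": 0,"rx": 0,"ry": 0,"rz": 0,"gripper": -1}
    - {"x": 0.1,"y": -8,"z": 0,"rx": 0,"ry": 0,"rz": 0,"gripper": -1}
    - {"x": 0.1,"y": -9.5,"z": 0,"rx": 0,"ry": 0,"rz": 0,"gripper": -1}

```text
clock: 10.12
position: [0.547, -0.0589, 0.3307]
tool_rot: [-1.57, -0.522, 0.132]
force: [0.8, -0.3, -1.3]
grip_width: 0.0289
```

Run:
```python
from go import *
where()
for n in("scene","side"):
    im=cv2.imread(f"pics/{n}0.png"); X=np.load(f"X_{n}.npy")
    m=(im[:,:,0]>90)&(im[:,:,0].astype(int)>im[:,:,2]+50)&(X[:,:,0]>.3)&(X[:,:,0]<.65)&(X[:,:,1]>.2)&(X[:,:,1]<.5)
    # rays onto z=0.014
    E=ext(n);f,cx,cy=K(n)
    vv,uu=np.nonzero(m); r=np.stack([(uu-cx)/f,(vv-cy)/f,np.ones(len(uu))],-1)@E[:3,:3].T
    s=(.014-E[2,3])/r[:,2]; P2=E[:3,3]+r*s[:,None]
    print(n,m.sum(),cv2.minAreaRect((P2[:,:2]*1000).astype(np.float32)),P2.mean(0), 'z',np.median(X[m][:,2]))
a,_=bot.grab_frame("side"); cv2.imwrite("pics/side3.png",a[:,:,::-1])
bot.grab_frame("wrist"); st=bot.observe(); a,_=bot.grab_frame("wrist"); cv2.imwrite("pics/w11.png",a[:,:,::-1])
rel(P(146,92.5,280),Rslope())
```

```text
uvn [145.5  92.8 284. ]
scene 1511 ((523.1156616210938, 346.25018310546875), (254.43142700195312, 152.1688232421875), 7.134999752044678) [0.44870564 0.33828129 0.014     ] z 0.012645880213797644
side 974 ((445.61187744140625, 336.25433349609375), (99.7317886352539, 151.12631225585938), 6.852025032043457) [0.44525324 0.33677072 0.014     ] z 0.014296301185569349
shift cm [0.03 0.35 0.12] rot [ 0.002 -0.002 -0.   ] | force [ 0.5 -0.3 -2.2] pos [ 0.5477 -0.0602  0.3304] w 0.0286 t 10.2667 q [ 1.15  0.22 -1.23  2.05  0.31  0.51 -0.12]
```

View pics/side3.png

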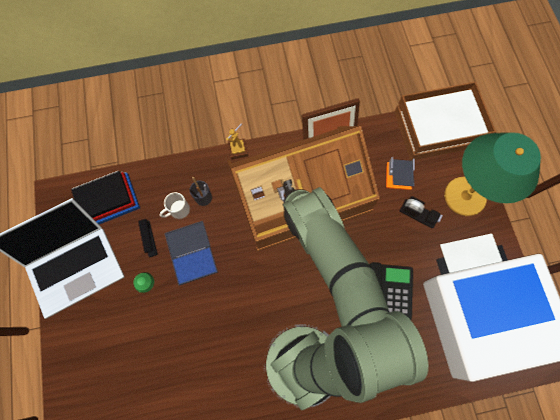

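View pics/w11.png

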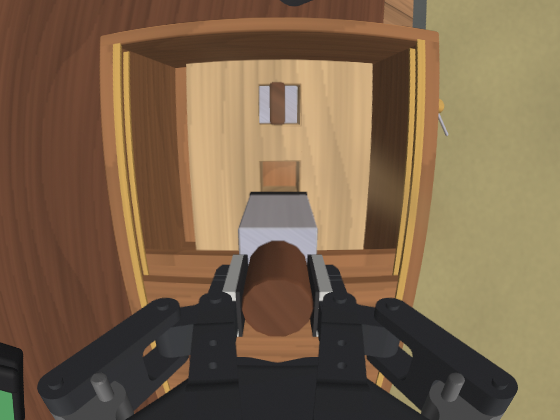

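```bash
python3 -c "
from go import *
rel([.446,.337,.30],Rup(.12))"
```

```text
shift cm [-5.79  0.14 40.7 ] rot [-0.002  0.01   0.523] | force [ 0.5 -0.3 -2.2] pos [ 0.5477 -0.0602  0.3304] w 0.0286 t 10.2667 q [ 1.15  0.22 -1.23  2.05  0.31  0.51 -0.12]
```

Request:
arm_command:
  moves:
    - {"x": -0.5,"y": 0,"z": 2.5,"rx": 0,"ry": 0,"rz": 0.05,"gripper": -1}
    - {"x": -1,"y": 0,"z": 5.5,"rx": 0,"ry": 0,"rz": 0.12,"gripper": -1}
    - {"x": -1.6,"y": 0,"z": 9,"rx": 0,"ry": 0,"rz": 0.2,"gripper": -1}
    - {"x": -2.2,"y": 0,"z": 12.5,"rx": 0,"ry": 0,"rz": 0.28,"gripper": -1}
    - {"x": -2.8,"y": 0,"z": 16,"rx": 0,"ry": 0,"rz": 0.36,"gripper": -1}

```text
clock: 10.68
position: [0.5055, 0.0885, 0.3162]
tool_rot: [-1.571, -0.18, 0.131]
force: [0.7, -0.9, -1.6]
grip_width: 0.029
```

```bash
python3 -c "
from go import *
rel([.446,.337,.28],Rup(.12))"
```

```text
shift cm [-3.25  3.08 25.42] rot [-0.001  0.011  0.18 ] | force [ 0.7 -0.9 -1.6] pos [0.5055 0.0885 0.3162] w 0.029 t 10.6833 q [ 0.62  0.31 -1.13  1.88  0.41  0.99 -0.55]
```

Request:
arm_command:
  moves:
    - {"x": -0.4,"y": 0,"z": 3.5,"rx": 0,"ry": 0.011,"rz": 0.08,"gripper": -1}
    - {"x": -0.9,"y": 0,"z": 7,"rx": 0,"ry": 0.011,"rz": 0.15,"gripper": -1}
    - {"x": -1.4,"y": 0,"z": 10.5,"rx": 0,"ry": 0.011,"rz": 0.18,"gripper": -1}
    - {"x": -2,"y": 1,"z": 14,"rx": 0,"ry": 0.011,"rz": 0.18,"gripper": -1}
    - {"x": -2.5,"y": 2,"z": 17.5,"rx": 0,"ry": 0.011,"rz": 0.18,"gripper": -1}

```text
clock: 11.1
position: [0.4617, 0.2606, 0.2913]
tool_rot: [-1.569, -0.003, 0.122]
force: [0.5, 0.1, -1.8]
grip_width: 0.0285
```

```bash
python3 -c "
from go import *
rel([.446,.337,.18],Rup(.12))"
```

```text
shift cm [-0.66 11.15  7.75] rot [-0.002  0.002  0.003] | force [ 0.5  0.1 -1.8] pos [0.4617 0.2606 0.2913] w 0.0285 t 11.1 q [ 0.15  0.48 -1.07  1.74  0.46  1.19 -0.93]
```

Request:
arm_command:
  moves:
    - {"x": -0.3,"y": 2,"z": 3,"rx": 0,"ry": 0,"rz": 0,"gripper": -1}
    - {"x": -0.5,"y": 4.5,"z": 5.5,"rx": 0,"ry": 0,"rz": 0,"gripper": -1}
    - {"x": -0.7,"y": 7,"z": 7.3,"rx": 0,"ry": 0,"rz": 0,"gripper": -1}
    - {"x": -0.7,"y": 9.5,"z": 7.6,"rx": 0,"ry": 0,"rz": 0,"gripper": -1}
    - {"x": -0.7,"y": 11.2,"z": 7.6,"rx": 0,"ry": 0,"rz": 0,"gripper": -1}

```text
clock: 11.52
position: [0.4445, 0.335, 0.1776]
tool_rot: [-1.57, -0.001, 0.125]
force: [0.2, -1.1, -2.8]
grip_width: 0.0288
```

```bash
cat > pad.py <<'E'
from go import *
import sys
bot.grab_frame("wrist");st=bot.observe(); im,d=bot.grab_frame("wrist"); X=cloud("wrist",d,st)
cv2.imwrite(f"pics/{sys.argv[1]}.png",im[:,:,::-1])
for q in bot.masks_of("seal","wrist")[:1]:
    m=q['mask']&(d>0); Q=(X[m]-st['position'])@Rtool(st)*1000
    print('seal tool-frame', Q.min(0).round(1),Q.max(0).round(1),q['p'])
b=im.astype(int); m=(b[:,:,2]>b[:,:,0]+50)&(b[:,:,2]>80)&(np.abs(X[:,:,2]-.014)<.012)
P2=X[m][:,:2]; k=(np.abs(P2-[.446,.337])<.12).all(1)
print(m.sum(),cv2.minAreaRect((P2[k]*1000).astype(np.float32)))
rel([.446,.337,.18],Rup(.12))
E
python3 pad.py w12
```

```text
seal tool-frame [ -40.1  -36.6 -186.5] [ 39.7 176.3  20.5] 0.94
11395 ((446.1725769042969, 335.66644287109375), (100.66085815429688, 150.0004425048828), 7.011361122131348)
shift cm [ 0.11 -0.01  0.34] rot [-0.001  0.003  0.001] | force [ 0.5  0.8 -2. ] pos [0.4454 0.3335 0.1799] w 0.0287 t 11.6667 q [-0.09  0.64 -0.96  1.8   0.62  1.03 -1.17]
```

View pics/w12.png

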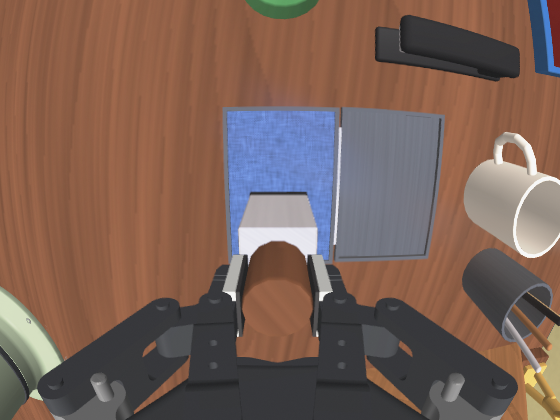

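Run:
```python
from go import *
st=bot.observe(); im,d=bot.grab_frame("wrist"); X=cloud("wrist",d,st)
Q=(X.reshape(-1,3)-st['position'])@Rtool(st)*1000
k=(np.abs(Q[:,0])<16)&(np.abs(Q[:,2]-20)<6)&(Q[:,1]>0)&(Q[:,1]<100)
q=Q[k];print(k.sum(),q[:,1].min(),q[:,1].max(),np.polyfit(q[:,1],q[:,2],1), np.percentile(q[:,1],[1,99]))
k=(np.abs(Q[:,1]-60)<20)&(np.abs(Q[:,0])<30)&(np.abs(Q[:,2])<30); print(Q[k].min(0),Q[k].max(0))
rel([.446,.3365,.11],Rup(.12))
```

```text
2707 0.10866919805033891 81.98170641123937 [ 0.03165492 17.77220144] [ 1.77443536 79.85526611]
[-19.39178012  40.04314699  18.28613761] [19.69364824 79.98975214 20.03310505]
shift cm [0.01 7.13 0.24] rot [-0.002  0.002  0.003] | force [ 0.9  0.4 -1.5] pos [0.446  0.3339 0.1813] w 0.0285 t 11.7167 q [-0.08  0.64 -0.97  1.8   0.62  1.03 -1.17]
```

Request:
arm_command:
  moves:
    - {"x": 0,"y": 2.5,"z": 0.2,"rx": 0,"ry": 0,"rz": 0,"gripper": -1}
    - {"x": 0,"y": 4.5,"z": 0.2,"rx": 0,"ry": 0,"rz": 0,"gripper": -1}
    - {"x": 0,"y": 6,"z": 0.2,"rx": 0,"ry": 0,"rz": 0,"gripper": -1}
    - {"x": 0,"y": 7,"z": 0.2,"rx": 0,"ry": 0,"rz": 0,"gripper": -1}
    - {"x": 0,"y": 7.3,"z": 0.2,"rx": 0,"ry": 0,"rz": 0,"gripper": -1}

```text
clock: 12.13
position: [0.4462, 0.3355, 0.1081]
tool_rot: [-1.568, -0.003, 0.121]
force: [0.1, -0.2, -1.6]
grip_width: 0.0286
```

```bash
python3 pad.py w13; python3 -c "
from go import *
rel([.446,.3365,.10],Rup(.12))"
```

```text
seal tool-frame [ -20.2  -36.2 -126.9] [ 26.3 108.   20.4] 0.87
14259 ((444.82098388671875, 349.44879150390625), (100.56906127929688, 122.18910217285156), 6.990240097045898)
shift cm [-0.01 -7.04  0.12] rot [-0.004  0.002  0.005] | force [ 0.4 -0.4 -1.9] pos [0.4465 0.3361 0.1096] w 0.0285 t 12.2833 q [-0.14  0.73 -0.89  1.85  0.72  0.91 -1.25]
shift cm [-0.05  0.96  0.04] rot [-0.004  0.002  0.005] | force [ 0.4 -0.4 -1.9] pos [0.4465 0.3361 0.1096] w 0.0285 t 12.2833 q [-0.14  0.73 -0.89  1.85  0.72  0.91 -1.25]
```

View pics/w13.png

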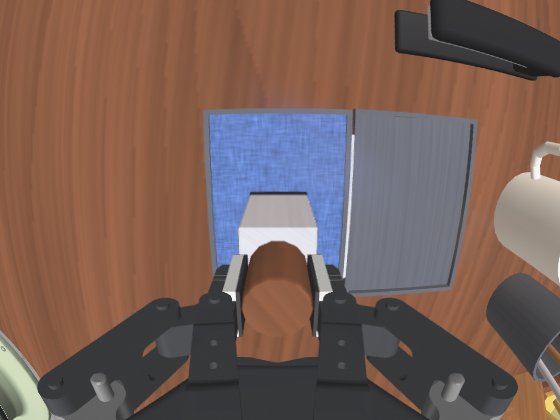

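Request:
arm_command:
  moves:
    - {"x": -0.05,"y": 0.5,"z": 0,"rx": -0.004,"ry": 0.002,"rz": 0.005,"gripper": -1}
    - {"x": -0.05,"y": 0.9,"z": 0,"rx": -0.004,"ry": 0.002,"rz": 0.005,"gripper": -1}
    - {"x": -0.05,"y": 1.1,"z": 0,"rx": -0.004,"ry": 0.002,"rz": 0.005,"gripper": -1}
    - {"x": -0.05,"y": 1.15,"z": 0,"rx": -0.004,"ry": 0.002,"rz": 0.005,"gripper": -1}
    - {"x": -0.05,"y": 1.15,"z": 0,"rx": -0.004,"ry": 0.002,"rz": 0.005,"gripper": -1}

```text
clock: 12.7
position: [0.4457, 0.3358, 0.0973]
tool_rot: [-1.571, 0.001, 0.12]
force: [0.5, 0.6, -3.0]
grip_width: 0.0285
```

Request:
arm_command:
  moves:
    - {"x": 0,"y": 0.05,"z": 0,"rx": 0,"ry": 0,"rz": 0,"gripper": -1}
    - {"x": 0,"y": 0.1,"z": 0,"rx": 0,"ry": 0,"rz": 0,"gripper": -1}
    - {"x": 0,"y": 0.1,"z": 0,"rx": 0,"ry": 0,"rz": 0,"gripper": -1}

```text
clock: 12.95
position: [0.4458, 0.3358, 0.0964]
tool_rot: [-1.571, 0.001, 0.12]
force: [-0.1, -0.1, -3.2]
grip_width: 0.0287
```

Request:
arm_command:
  moves:
    - {"x": 0,"y": 0.05,"z": 0,"rx": 0,"ry": 0,"rz": 0,"gripper": -1}
    - {"x": 0,"y": 0.1,"z": 0,"rx": 0,"ry": 0,"rz": 0,"gripper": -1}
    - {"x": 0,"y": 0.1,"z": 0,"rx": 0,"ry": 0,"rz": 0,"gripper": -1}

```text
clock: 13.2
position: [0.4458, 0.3359, 0.0955]
tool_rot: [-1.571, 0.001, 0.12]
force: [0.5, 0.1, 1.0]
grip_width: 0.0289
```

Request:
arm_command:
  moves:
    - {"x": 0,"y": 0.05,"z": 0,"rx": 0,"ry": 0,"rz": 0,"gripper": -1}
    - {"x": 0,"y": 0.05,"z": 0,"rx": 0,"ry": 0,"rz": 0,"gripper": -1}
    - {"x": 0,"y": 0.05,"z": 0,"rx": 0,"ry": 0,"rz": 0,"gripper": -1}

```text
clock: 13.45
position: [0.4459, 0.336, 0.0954]
tool_rot: [-1.571, 0.0, 0.12]
force: [-0.4, -1.3, 9.0]
grip_width: 0.0288
```

```bash
python3 pad.py w14
```

```text
seal tool-frame [ -29.3  -36.3 -106.2] [30.  96.8 20.4] 0.9
15401 ((444.65716552734375, 349.2045593261719), (100.56782531738281, 122.65679931640625), 7.0058369636535645)
shift cm [ 0.01 -8.46  0.1 ] rot [ 0. -0. -0.] | force [-0.8 -1.5  9.5] pos [0.446  0.336  0.0954] w 0.0285 t 13.6 q [-0.15  0.75 -0.87  1.86  0.74  0.89 -1.27]
```

View pics/w14.png

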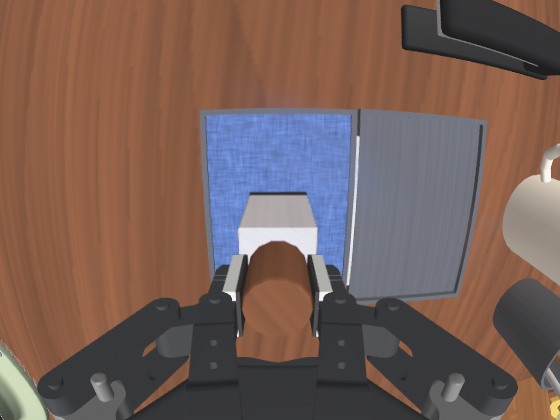

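Request:
arm_command:
  moves:
    - {"x": 0,"y": -0.03,"z": 0,"rx": 0,"ry": 0,"rz": 0,"gripper": -0.25}
    - {"x": 0,"y": -0.03,"z": 0,"rx": 0,"ry": 0,"rz": 0,"gripper": -0.2}
    - {"x": 0,"y": -0.03,"z": 0,"rx": 0,"ry": 0,"rz": 0,"gripper": 0.1}
    - {"x": 0,"y": -0.03,"z": 0,"rx": 0,"ry": 0,"rz": 0,"gripper": 0.2}
    - {"x": 0,"y": -0.03,"z": 0,"rx": 0,"ry": 0,"rz": 0,"gripper": 0.2}
  squeeze: 20

```text
clock: 14.02
position: [0.4457, 0.3358, 0.0951]
tool_rot: [-1.571, 0.001, 0.12]
force: [-0.3, -0.1, 0.5]
grip_width: 0.0509
```

Request:
arm_command:
  moves:
    - {"x": 0,"y": -0.5,"z": 0,"rx": 0,"ry": 0,"rz": 0,"gripper": 0.3}
    - {"x": 0,"y": -1.5,"z": 0,"rx": 0,"ry": 0,"rz": 0,"gripper": 0.3}
    - {"x": 0,"y": -3,"z": 0,"rx": 0,"ry": 0,"rz": 0,"gripper": 0.3}
    - {"x": 0,"y": -5,"z": 0,"rx": 0,"ry": 0,"rz": 0,"gripper": 0.3}
    - {"x": 0,"y": -8,"z": 0,"rx": 0,"ry": 0,"rz": 0,"gripper": 0.3}

```text
clock: 14.43
position: [0.4452, 0.3354, 0.1761]
tool_rot: [-1.572, 0.003, 0.12]
force: [0.3, -0.6, 0.5]
grip_width: 0.0556
```

Request:
arm_command:
  moves:
    - {"x": 0,"y": -2.5,"z": 0,"rx": 0,"ry": 0,"rz": 0,"gripper": 0.3}
    - {"x": 0,"y": -5,"z": 0,"rx": 0,"ry": 0,"rz": 0,"gripper": 0.3}
    - {"x": -1,"y": -7,"z": 0,"rx": 0,"ry": 0,"rz": 0,"gripper": 0.3}
    - {"x": -3,"y": -8,"z": -2,"rx": 0,"ry": 0,"rz": 0,"gripper": 0.3}
    - {"x": -4,"y": -8,"z": -4,"rx": 0,"ry": 0,"rz": 0,"gripper": 0.3}

```text
clock: 14.85
position: [0.4093, 0.2926, 0.2585]
tool_rot: [-1.57, -0.002, 0.123]
force: [0.6, -0.1, -0.6]
grip_width: 0.0554
```

Run:
```python
from go import *
st=bot.observe();print(st['position'],st['force'],st['clock'])
for n in("scene","side","wrist"):
    bot.grab_frame(n); st=bot.observe(); im,d=bot.grab_frame(n); cv2.imwrite(f"pics/{n}F.png",im[:,:,::-1])
    X=cloud(n,d,st)
    for t in("seal","inner_edge","outer_edge"):
        for q in bot.masks_of(t,n)[:1]:
            m=q['mask']&(d>0);P_=X[m]; k=P_[:,2]>.12
            print(n,t,round(q['p'],2),q['box'],P_.mean(0).round(3),P_[k].mean(0).round(4) if k.any() else '', uvn(P_).max(0).round(1) if 'edge' in t else '')
```

```text
[0.40928271 0.29263489 0.25846889] [ 0.62719676 -0.07527988 -0.63951465] 14.85
scene seal 0.47 [344.2, 302.6, 364.9, 322.7] [0.452 0.339 0.096] [0.4481 0.3382 0.128 ] 
scene inner_edge 0.88 [234.0, 174.7, 294.0, 191.7] [ 0.613 -0.113  0.213] [ 0.6148 -0.1124  0.2149] [261.2  55.9 179.2]
scene outer_edge 0.59 [204.3, 112.1, 294.4, 182.8] [ 0.623 -0.238  0.233] [ 0.6233 -0.2377  0.2327] [258.3  24.2 180.9]
side inner_edge 0.67 [285.4, 154.2, 312.0, 214.0] [ 0.617 -0.111  0.219] [ 0.6172 -0.1109  0.2196] [259.2 135.1 810. ]
side outer_edge 0.62 [297.2, 131.2, 374.7, 218.2] [ 0.623 -0.244  0.234] [ 0.6229 -0.2442  0.234 ] [260.5 122.1 820.6]
wrist seal 0.65 [296.7, 127.4, 344.5, 170.3] [0.442 0.339 0.104] [0.4454 0.3365 0.1293] 
wrist outer_edge 0.16 [291.7, 125.6, 344.3, 175.2] [0.441 0.339 0.104] [0.4454 0.3365 0.1293] [ 15.7 518.  141.1]
```

View pics/sceneF.png

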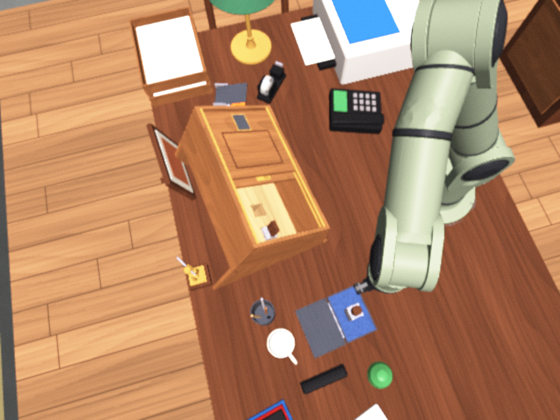

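View pics/sideF.png

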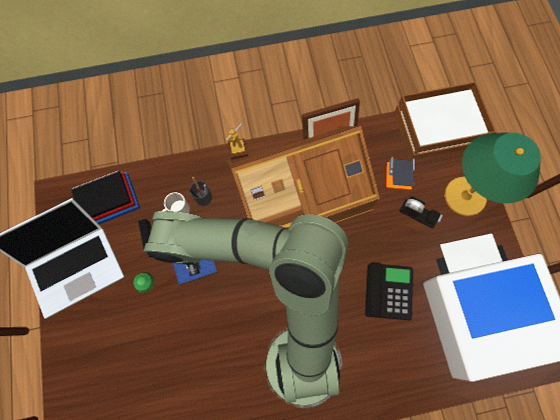

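View pics/wristF.png

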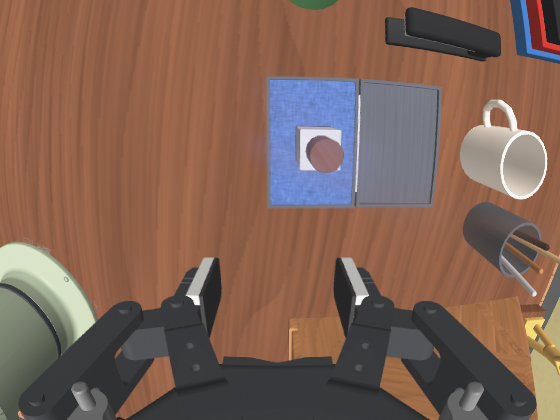

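Run:
```python
from go import *
for n in("scene","side"):
    im,d=bot.grab_frame(n); U=uvn(cloud(n,d))
    # n profile along v for u 60..110
    for v in range(-10,70,4):
        k=(np.abs(U[...,0]-85)<35)&(np.abs(U[...,1]-v)<2)
        print(v,np.median(U[k][:,2]).round(0) if k.any() else None,end=' | ')
    print()
st=bot.observe();print(st['qd'].round(3),st['clock'],st['force'])
im=cv2.imread('pics/sceneF.png')[100:260,180:340]; cv2.imwrite('pics/cropF.png',cv2.resize(im,None,fx=3.7,fy=3.7,interpolation=cv2.INTER_CUBIC))
```

```text
-10 173.0 | -6 172.0 | -2 173.0 | 2 173.0 | 6 172.0 | 10 138.0 | 14 79.0 | 18 155.0 | 22 158.0 | 26 80.0 | 30 153.0 | 34 79.0 | 38 112.0 | 42 147.0 | 46 76.0 | 50 77.0 | 54 76.0 | 58 77.0 | 62 77.0 | 66 77.0 | 
-10 177.0 | -6 175.0 | -2 175.0 | 2 174.0 | 6 175.0 | 10 177.0 | 14 175.0 | 18 175.0 | 22 160.0 | 26 157.0 | 30 160.0 | 34 156.0 | 38 85.0 | 42 147.0 | 46 77.0 | 50 78.0 | 54 79.0 | 58 80.0 | 62 78.0 | 66 79.0 | 
[-0.    -0.002 -0.001  0.002  0.     0.001 -0.   ] 15.7 [-0.47548274  0.00356325 -0.05009701]
```

View pics/cropF.png

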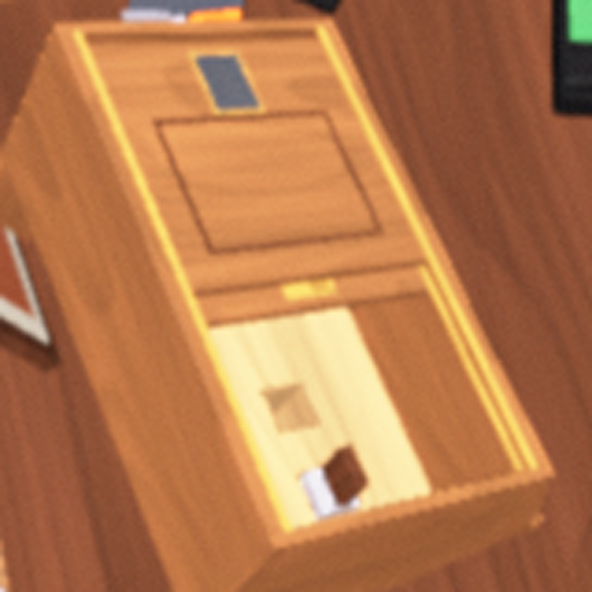

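Inner edge is at v ≈ 40, outer edge at v ≈ 9 in my frame. That is the 31 mm expected with the inner door at its stop and the outer door shut.

```bash
python3 -c "
from workcell import bot
print(bot.job_done())"
```

```text
the job is handed in; nothing more can be done
None
```

I did both parts in the order asked and handed the job in at about 15.7 s of the 58 s.

**Inner door:** I drew it by its cup, then pushed its left edge to the stop. There the force rose to about 30 N with almost no further movement. In the last pictures its edge lies about 31 mm past the outer door's edge, which is what a fully slid inner door and a shut outer door should show.

**Stamp with the round handle:** It was in the well nearer the middle of the case. I drew it straight out, turned it upright and lowered it onto the felt until it pressed with about 10 N, then let go. The last wrist picture shows it standing clear of the gripper, with its top at (0.445, 0.337), 129 mm above the desk. I measured the pad's middle at (0.446, 0.336).

**Other things:** The flat-handled stamp is still in its well. The bystanders look unmoved by eye; I did not measure them again.

**Checks that disagreed:**
- My first fit of the case was about 4 mm off up the slope and 3 mm off sideways. I corrected for this from the wrist pictures and the contact at the stop.
- The wrist camera suggested a stamp lean of up to about 2° while it hung in the gripper. I did not measure its tilt again after letting go; it looks upright in the pictures.
- In the last look, the network did not report the stamp in the side camera, where the arm covered part of the pad.

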